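# Pry up a beam end so that a sprung shim slips under it

## Robot

A 7-joint arm with a two-finger parallel gripper is mounted at the origin on the work surface. World frame = base frame: x ahead of the robot, y to its left, z up, the work surface at z = 0. Lengths are in m, angles in rad, forces in N, time in s.
With the tool pointing down it reaches from about 0.425 to 0.825 m from the base axis. Payload 3.6 kg.
Tool frame: the origin (TCP) lies on the centre line of the jaws, within the pads' length; the fingertips stand 19 mm ahead of it and the grasp point (between the pads) is the TCP; z points along the fingers, y is the line along which they close (so a half turn about z gives the same grasp; the last joint's range is limited). The gripper opens to 85 mm and grips with 20 to 120 N. Pads are 22 mm wide; open, the fingers measure 114 mm over their backs; the gripper's body (76 mm by 85 mm) begins 54 mm behind the grasp point. The pads swing forward as they close: fully open they stand 13 mm farther back than shut.
Start: joints at [1.268, 0.615, -0.013, 1.423, 0.008, 1.103, -0.04], TCP at [0.178, -0.625, 0.25] pointing down, gripper open.
Joint ranges: [-3.12, 3.12], [-0.3, 2.06], [-1.34, 1.32], [0.26, 2.42], [-1.36, 4.5], [0.01, 1.98], [-2.84, 2.84]. Speed limits (rad/s): [2.79, 2.79, 3.14, 3.14, 3.14, 3.14, 3.14].

## Interface

Orientations are given as a unit quaternion [x, y, z, w].
In Python, from workcell import arm gives the robot as it stands.
- The arm moves only by the tool servo_tool, never from a script. Its argument "moves" is a list of rows, each a list of 5 numbers: the shift along the tool's x, y, z in cm, then the turn about the tool's z in rad, then the opening, from -1 (shut) to 1 (fully open). In form: [[dx, dy, dz, turn, fingers], ...]. A call has 1 to 8 rows; each row shifts and turns the commanded pose from where the row before left it, along the tool's axes as they then stand; what a row does not reach is not made up. A row lasts 1/12 s, in which the tool goes at most 41.7 mm and 7.16 degrees, less where a joint would pass 70% of its speed; a pose out of reach is approached as far as the arm can. A call is refused whole if a number of a shift passes 4.17 or a number of a turn 0.125, either way. A call with a gripper value outside its range is refused whole. The fingers move at their own pace and stop on an object; "newtons" is the grip in N (left out, the last holds). Time passes only in rows, so rows that do not move let the fingers close. It gives the time, the measured TCP pose, the force, the opening and the grip force at its end, in the units of the state.
- arm.read_state(): the state, without advancing time (a new reading comes with each control period).
- arm.grab_frame(name): name is "side" or "top"; returns a dict with "img" (420x560x3 uint8, blue, green, red), "camera_matrix" (3x3 intrinsics, pixels), "k1" (the pictures are not rectified: a ray, as slopes to the right and down, at radius r is drawn at 1 + k1 r^2 times it, then the intrinsics apply), "cam_to_world" (4x4, takes a point from camera to world coordinates). Camera axes: x right, y up, looking along -z (the intrinsics and any distortion apply to the point x, -y, -z); pixel columns grow to the right and rows downward; lengths in m; the calibration is good to about 2 mm. A picture is of the moment at which its call begins. There is no depth.
- arm.finish_job(): hands the job in; it is judged then, once.
The state is a dict: "t": time; "joint_pos": joint angles; "dq": joint speeds; "joint_torque": joint torques, N m; "tool_pos": TCP position; "orientation": TCP orientation; "ft_force": force on the tool from outside, world axes, zero at the start; "ft_torque": the same for the moment, N m; "finger_gap": opening from 0.0 (shut) to 1.0 (fully open); "grasp_force": force on a finger pad.
Only numpy, scipy, OpenCV 4.12 (cv2) and the standard library are available. Lean on these libraries where they do the work, as an engineer would, in place of code of your own. Each camera call takes 0.05 s, during which the arm holds its last target. There are 200 camera calls.

## Task

Take the flat pry bar by its wooden handle, pass its steel blade over the fulcrum block and under the overhanging end of the heavy beam, and press the handle down to lever the beam end up until the spring-loaded plywood shim beside the beam slips all the way in under it by itself. Then let the beam down onto the shim, draw the bar out and lay it flat on the bench again. Move the beam only with the bar, and keep the gripper off the beam and the shim.

Things in the scene. Friction and masses are not known exactly. Their poses are not given: they have to be found in the camera images.
- bar_grip (a point): Pry bar, loose, 0.4 kg, lying flat: wooden handle 120 x 26 wide x 28 high (mm), steel cap 25 long behind it, flat steel blade 160 x 24 x 6, undersides flush. Point: centre of the wooden handle, 14 above the underside. x runs to the blade tip: handle -60 to 60, blade 60 to 220, cap to -85; balances at x = 37; z up. The look-alike gouge has a thin round blade; the plain strip no handle.
- fulcrum_top (a point): Fixed wooden block with a rounded steel ridge (70 mm long) across its top. Point: middle of the ridge top, 75 mm above the bench. x is level, from here along the beam (the way the blade must point), y along the ridge, z up. Beam end face at x = 45 mm, centred on y = 0, underside 16 mm above this point, open beneath to x = 105. Best blade tip at x = 80; then handle force 4 to 8 N.
- beam_end (a point): Heavy dark wooden beam, loose, 360 x 80 x 75 high (mm), about 2.2 kg, on two fixed bearers 91 high. Point: middle of the lower edge of its end face next to the fulcrum; x along the beam away from it, z up. The shim needs the blade tip to lift it 10 mm: bar sloping about 0.27 rad, tip up (at 0.33 the cap meets the bench). With the shim in, this point stays about 10 mm higher.
- shim (a joint): Plywood shim 60 x 30 x 7 thick (mm) on top of the bearer nearer the fulcrum, at the beam's side away from the robot (fulcrum's +y). A spring of 3 N presses it sideways against the beam; once the beam is lifted clear it slides under by itself in under a second. Value: 0 m against the beam's side, 0.045 m fully under.

How it is judged:
By the outcome, as a careful person would: the job done as asked, in the order asked, and still so for the second after the job is handed in, with the robot touching nothing.
It also fails if it takes over 61 s, if anything falls off the work surface, if the arm or the gripper's body presses on something with over 40 N, if the wrist force passes 120 N, or if a joint passes its speed limit or range.

## Working session

There is one attempt and no reset: what is moved stays moved. The work goes in short steps, Python scripts to look and compute and a tool call to move; the robot and the scene stay as the last step left them, time stands still between calls to the robot, and variables do not carry over. Pictures are saved under pics/ and viewed, at most 11 in all, crops included, and the job is handed in when it is done.

Besides the shell and the picture viewer there is one more tool, called after ">>>" in YAML: its name, and indented under it one key for each argument. servo_tool: Moves the arm, as the interface text tells. Its arguments: {"type":"object","properties":{"moves":{"type":"array","items":{"type":"array","items":{"type":"number"}}},"newtons":{"type":"number"}},"required":["moves"]}

```bash
mkdir -p pics; ls; cat > h.py <<'E'
import numpy as np, cv2
from workcell import arm
def grab(n,f):
    d=arm.grab_frame(n); cv2.imwrite('pics/'+f,d['img']); np.savez('pics/'+f+'.npz',**{k:d[k] for k in d}); return d
def load(f): return dict(np.load('pics/'+f+'.npz'))
def ray(d,px):
    K=np.array(d['camera_matrix'],float); k1=float(d['k1'])
    p=cv2.undistortPoints(np.array([[px]],float),K,np.array([k1,0,0,0.])).ravel()
    T=np.array(d['cam_to_world']); v=T[:3,:3]@np.array([p[0],-p[1],-1]); return T[:3,3],v/np.linalg.norm(v)
def plane(d,px,z):
    o,v=ray(d,px); return o+v*(z-o[2])/v[2]
def tri(d1,p1,d2,p2):
    o1,v1=ray(d1,p1);o2,v2=ray(d2,p2)
    s=np.linalg.lstsq(np.c_[v1,-v2],o2-o1,rcond=None)[0]
    a=o1+v1*s[0];b=o2+v2*s[1]; return (a+b)/2,np.linalg.norm(a-b)
def proj(d,P):
    T=np.linalg.inv(np.array(d['cam_to_world'])); c=T[:3,:3]@np.array(P)+T[:3,3]
    x,y=c[0]/-c[2],-c[1]/-c[2]; s=1+float(d['k1'])*(x*x+y*y)
    K=np.array(d['camera_matrix']); return K[0,0]*x*s+K[0,2],K[1,1]*y*s+K[1,2]
E
python3 - <<'E'
from h import *
for n in ('side','top'):
    d=grab(n,n+'1.png'); print(n,np.round(d['cam_to_world'],3).tolist(),d['k1'],np.array(d['camera_matrix']).tolist())
s=arm.read_state(); print(s)
E
```

```text
pics
side [[0.997, 0.034, -0.075, 0.471], [-0.08, 0.631, -0.772, -0.72], [0.021, 0.775, 0.632, 0.738], [0.0, 0.0, 0.0, 1.0]] -0.08627412542387951 [[500.27316885181904, 0.0, 280.0933639648065], [0.0, 500.27316885181904, 206.92001305599874], [0.0, 0.0, 1.0]]
top [[0.02, 0.988, -0.151, 0.393], [-1.0, 0.023, 0.02, 0.099], [0.023, 0.15, 0.988, 1.143], [0.0, 0.0, 0.0, 1.0]] -0.11080774216525005 [[490.69074085402406, 0.0, 279.9840919880814], [0.0, 490.69074085402406, 206.64401709856165], [0.0, 0.0, 1.0]]
{'t': 0.1, 'joint_pos': array([ 1.26750977,  0.61582089, -0.01261389,  1.42477743,  0.00810052,
        1.10341878, -0.04042151]), 'dq': array([-1.05110856e-03, -2.67371533e-03, -1.68248553e-03, -2.81862984e-03,
        6.12343725e-04,  4.94775346e-05,  5.63848305e-04]), 'joint_torque': array([ 1.39296513e-03, -4.70384395e+01,  2.60314504e-01, -1.71572471e+01,
        1.00726684e-02,  5.84361973e-03,  4.63776601e-06]), 'tool_pos': array([ 0.17745079, -0.62461773,  0.24924215]), 'orientation': array([ 9.90435306e-01,  1.37972804e-01, -1.80124454e-04, -1.17340226e-03]), 'ft_force': array([-0.31531862, -0.52971918,  0.15196655]), 'ft_torque': array([0.01642217, 0.00992388, 0.004624  ]), 'grasp_force': 0.0, 'finger_gap': 1.001133681871965}
```

View pics/side1.png

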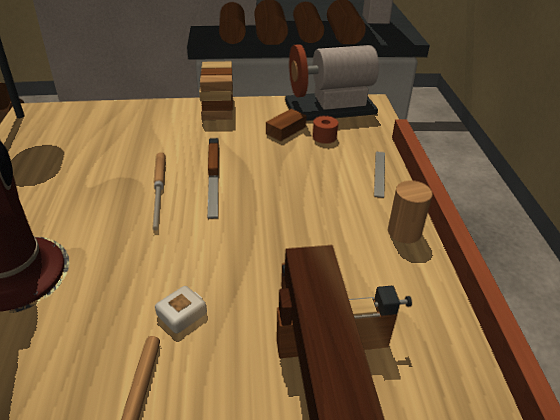

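View pics/top1.png

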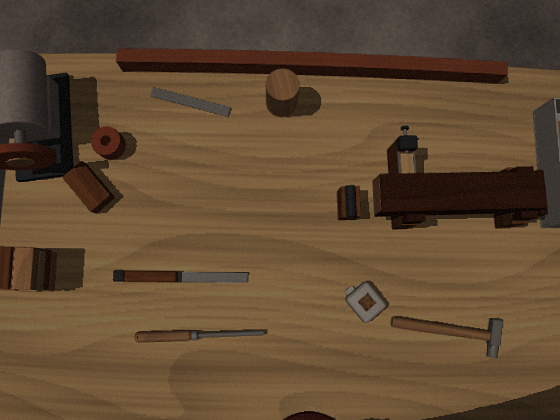

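The side view shows the pry bar with its handle at (213,155) and blade tip at (212,217). The gouge is at (158,190), the plain strip at (379,173) and the beam's near-fulcrum top edge runs (287,248)–(333,246); the beam hides the fulcrum. In the top view the bar spans (115–248, 276), the fulcrum ridge is at (348,202), the beam end is at (375,193) and the shim and spring are at (405,155).

```bash
python3 - <<'E'
from h import *
t=load('top1.png');s=load('side1.png')
def crop(d,x,y,w,h,W,H): return cv2.resize(d['img'][y:y+h,x:x+w],(W,H),interpolation=cv2.INTER_CUBIC)
a=crop(t,105,255,160,40,800,200); b=crop(t,325,165,100,60,400,240); c=crop(s,195,130,40,95,168,399); e=crop(s,260,230,100,100,232,399)
im=np.zeros((600,800,3),np.uint8); im[:200]=a; im[200:440,:400]=b; im[200:599,400:568]=c; im[200:599,568:800]=e
cv2.imwrite('pics/c1.png',np.clip(im*1.6,0,255).astype(np.uint8))
for n,d,(x,y,w,h) in (('top',t,(105,262,155,28)),('side',s,(200,130,26,95))):
    r=d['img'][y:y+h,x:x+w]; hsv=cv2.cvtColor(r,cv2.COLOR_BGR2HSV)
    bench=np.median(hsv.reshape(-1,3),0); print(n,'bench',bench)
    steel=((hsv[...,1]<90)&(hsv[...,2]>60)).astype(np.uint8)
    red=((hsv[...,1]>100)&(hsv[...,0]<14)).astype(np.uint8)
    for k,m in (('steel',steel),('handle',red)):
        cs=cv2.findContours(m,cv2.RETR_EXTERNAL,cv2.CHAIN_APPROX_NONE)[0]; q=max(cs,key=cv2.contourArea); rr=cv2.minAreaRect(q)
        print(n,k,cv2.contourArea(q),np.round(rr[0],1)+[x,y],np.round(rr[1],1),rr[2], (cv2.boxPoints(rr)+[x,y]).round(1).tolist())
E
```

```text
top bench [ 16. 126. 121.]
top steel 608.5 [214.5 277. ] [10. 65.] 90.0 [[182.0, 272.0], [247.0, 272.0], [247.0, 282.0], [182.0, 282.0]]
top handle 515.0 [150.  276.5] [11. 54.] 90.0 [[123.0, 271.0], [177.0, 271.0], [177.0, 282.0], [123.0, 282.0]]
side bench [ 18. 128. 189.]
side steel 351.0 [212. 196.] [42. 10.] 90.0 [[207.0, 175.0], [217.0, 175.0], [217.0, 217.0], [207.0, 217.0]]
side handle 272.5 [212.9 159. ] [ 9.9 32.4] 3.1798300743103027 [[207.1, 174.9], [208.9, 142.5], [218.7, 143.1], [216.9, 175.4]]
```

View pics/c1.png

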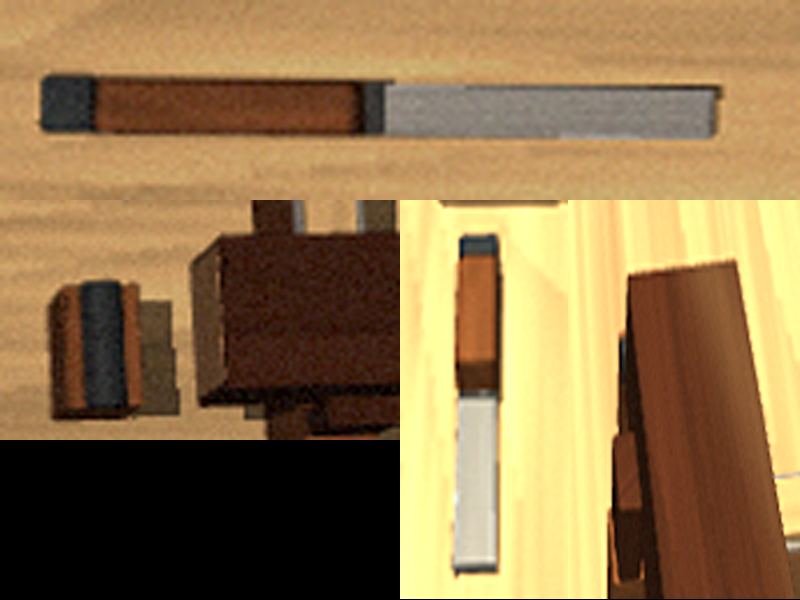

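The crop shows the bar (cap end at top-view px (113,276), handle 124–177, tip (248,277.5)). The ridge strip runs in the top view from about (350.5,185.5) to (350.5,216). A sliver of its near end appears in the side view at about (283,264). The beam's end face is at (372–380, 174–216).

```bash
python3 - <<'E'
from h import *
np.set_printoptions(precision=4,suppress=True)
t=load('top1.png');s=load('side1.png')
def T(n,p,q): print(n,*tri(t,p,s,q))
T('blade tip (z6)',(248.2,277.5),(212.3,215.5))
T('handle/cap top (z28)',(124.2,275.8),(213.7,143.1))
T('handle front top',(177.4,276.6),(213,167.8))
T('ridge near end',(350.5,216.2),(283.3,264.5))
T('beam top near corner',(380.5,212.5),(285.6,248.8))
T('beam top far corner',(380.5,173.75),(332.8,245.5))
print('tip',plane(t,(248.2,277.5),.006),plane(s,(212.3,215.5),.006))
for n,p in (('cap',(113,275.8)),('h0',(124.2,275.8)),('h1',(177.4,276.6)),('h1b',(182,276.8))): print(n,plane(t,p,.028))
for n,p in (('cap',(213.8,138.3)),('h0',(213.7,143.1)),('h1',(213,167.8))): print('side',n,plane(s,p,.028))
for p in ((345,200.9),(356.2,200.9),(350.5,185.5),(350.5,200.9),(350.5,216.2)): print('ridge',plane(t,p,.075))
print('beam lo',plane(t,(372.5,182),.091),plane(t,(373,216),.091)); print('beam hi',plane(t,(380.5,173.75),.166),plane(t,(380.5,212.5),.166),'side',plane(s,(285.6,248.8),.166),plane(s,(332.8,245.5),.166))
# beam long edges direction, top view
g=cv2.cvtColor(t['img'],cv2.COLOR_BGR2HSV); m=((g[...,2]<75)).astype(np.uint8)
for c in (390,430,470,510,540): 
    col=np.where(m[160:235,c])[0]+160; print(c,col.min(),col.max())
E
```

```text
blade tip (z6) [0.4008 0.1457 0.0111] 0.002129405668644036
handle/cap top (z28) [0.3977 0.4269 0.0266] 0.0032658291376346754
handle front top [0.3993 0.3043 0.0314] 0.0031443408751115165
ridge near end [ 0.5396 -0.0786  0.0757] 0.00352208832074287
beam top near corner [ 0.5371 -0.1262  0.1616] 0.0038743210506586665
beam top far corner [ 0.6165 -0.1265  0.165 ] 0.002484827295079786
tip [0.3998 0.1458 0.006 ] [0.4014 0.1519 0.006 ]
cap [0.3952 0.4521 0.028 ]
h0 [0.396  0.4263 0.028 ]
h1 [0.3977 0.3048 0.028 ]
h1b [0.3976 0.2943 0.028 ]
side cap [0.3991 0.4492 0.028 ]
side h0 [0.3994 0.4248 0.028 ]
side h1 [0.4005 0.3094 0.028 ]
ridge [ 0.5719 -0.0665  0.075 ]
ridge [ 0.5725 -0.0916  0.075 ]
ridge [ 0.607  -0.0789  0.075 ]
ridge [ 0.5722 -0.0788  0.075 ]
ridge [ 0.5379 -0.0788  0.075 ]
beam lo [ 0.613  -0.1252  0.091 ] [ 0.5373 -0.1256  0.091 ]
beam hi [ 0.615  -0.1261  0.166 ] [ 0.5345 -0.1251  0.166 ] side [ 0.5385 -0.1304  0.166 ] [ 0.6176 -0.1273  0.166 ]
390 160 219
430 173 225
470 172 217
510 168 227
540 160 219
```

The heights agree with the text: blade top about 6–11 mm, handle top about 28 mm, ridge 75.7 mm, beam top 163 mm. The handle is 122 mm long, the tip sits 0.220 m from the handle centre, and the beam end is 46 mm from the ridge.

- **Bar grip:** (0.398, 0.366), blade pointing along −y.
- **Fulcrum:** (0.573, −0.079).
- **Beam:** runs along −y.

I'll turn the tool so its x axis points along +y, then travel.

>>> servo_tool:
  moves:
    - [0, 0, 0, -0.125, 1]
    - [0, 0, 0, -0.125, 1]
    - [0, 0, 0, -0.125, 1]
    - [0, 0, 0, -0.125, 1]
    - [0, 0, 0, -0.125, 1]
    - [0, 0, 0, -0.125, 1]
    - [0, 0, 0, -0.125, 1]
    - [0, 0, 0, -0.125, 1]

```text
t: 0.77
tool_pos: [0.1774, -0.6249, 0.2496]
orientation: [0.801, 0.598, 0.0, -0.001]
ft_force: [1.1, -0.5, -0.1]
finger_gap: 1.0
grasp_force: 0.0
```

>>> servo_tool:
  moves:
    - [0, 0, 0, -0.125, 1]
    - [0, 0, 0, -0.125, 1]
    - [0, 0, 0, -0.044, 1]
    - [0, 0, 0, 0, 1]

```text
t: 1.1
tool_pos: [0.1772, -0.6249, 0.2495]
orientation: [0.707, 0.707, 0.0, -0.001]
ft_force: [0.9, -0.1, -0.7]
finger_gap: 1.001
grasp_force: 0.0
```

>>> servo_tool:
  moves:
    - [2.9, 2.4, 0, 0, 1]
    - [2.9, 2.4, 0, 0, 1]
    - [2.9, 2.4, 0, 0, 1]
    - [2.9, 2.4, 0, 0, 1]
    - [2.9, 2.4, 0, 0, 1]
    - [2.9, 2.4, 0, 0, 1]
    - [2.9, 2.4, 0, 0, 1]
    - [2.9, 2.4, 0, 0, 1]

```text
t: 1.77
tool_pos: [0.3703, -0.3916, 0.2503]
orientation: [0.708, 0.706, -0.0, -0.0]
ft_force: [1.7, -0.7, -0.5]
finger_gap: 1.001
grasp_force: 0.0
```

>>> servo_tool:
  moves:
    - [2.9, 2.4, 0, 0, 1]
    - [2.9, 2.4, 0, 0, 1]
    - [2.9, 2.4, 0, 0, 1]
    - [3.4, 0, 0, 0, 1]
    - [3.4, 0, 0, 0, 1]
    - [3.4, 0, 0, 0, 1]
    - [3.4, 0, 0, 0, 1]
    - [3.4, 0, 0, 0, 1]

```text
t: 2.43
tool_pos: [0.4412, -0.1346, 0.2503]
orientation: [0.708, 0.706, -0.0, -0.0]
ft_force: [0.9, 0.2, 0.3]
finger_gap: 1.004
grasp_force: 0.0
```

>>> servo_tool:
  moves:
    - [3.4, 0, 0, 0, 1]
    - [3.4, 0, 0, 0, 1]
    - [3.4, 0, 0, 0, 1]
    - [3.4, 0, 0, 0, 1]
    - [3.4, 0, 0, 0, 1]
    - [3.4, 0, 0, 0, 1]
    - [3.4, 0, 0, 0, 1]
    - [3.4, -0.6, 0, 0, 1]

```text
t: 3.1
tool_pos: [0.4362, 0.1373, 0.2504]
orientation: [0.708, 0.706, 0.001, 0.0]
ft_force: [1.3, 0.1, 0.4]
finger_gap: 0.996
grasp_force: 0.0
```

>>> servo_tool:
  moves:
    - [3.4, -0.6, 1.2, 0, 1]
    - [3.4, -0.6, 1.2, 0, 1]
    - [3.4, -0.6, 1.2, 0, 1]
    - [3.4, -0.6, 1.2, 0, 1]
    - [3.4, -0.6, 1.2, 0, 1]
    - [2.5, -0.6, 1.2, 0, 1]
    - [0, 0, 1.5, 0, 1]
    - [0, 0, 0, 0, 1]

```text
t: 3.77
tool_pos: [0.3973, 0.3314, 0.1608]
orientation: [0.706, 0.708, -0.003, -0.001]
ft_force: [-0.1, -1.2, -0.4]
finger_gap: 0.999
grasp_force: 0.0
```

>>> servo_tool:
  moves:
    - [3.5, 0, 0, 0, 1]
    - [0, 0, 2.5, 0, 1]
    - [0, 0, 2.5, 0, 1]
    - [0, 0, 2.5, 0, 1]
    - [0, 0, 2.5, 0, 1]
    - [0, 0, 2, 0, 1]
    - [0, 0, 0, 0, 1]
    - [0, 0, 0, 0, 1]

```text
t: 4.43
tool_pos: [0.4001, 0.3645, 0.0433]
orientation: [0.708, 0.706, -0.001, 0.0]
ft_force: [-0.1, -0.6, 0.2]
finger_gap: 0.998
grasp_force: 0.0
```

```bash
python3 - <<'E'
from h import *
d=grab('side','side2.png'); t=grab('top','top2.png')
s=arm.read_state(); print(s['tool_pos'],s['orientation'],s['ft_force'])
a=cv2.resize(d['img'][110:230,170:270],(400,480)); b=cv2.resize(t['img'][230:310,100:180],(400,400)); im=np.zeros((480,800,3),np.uint8); im[:,:400]=a; im[:400,400:]=b; cv2.imwrite('pics/c2.png',im)
E
```

```text
[0.40070685 0.36603157 0.04483824] [7.07623073e-01 7.06589019e-01 1.23051240e-03 1.73166777e-04] [-0.16429461 -0.67523465  0.36329146]
```

View pics/c2.png

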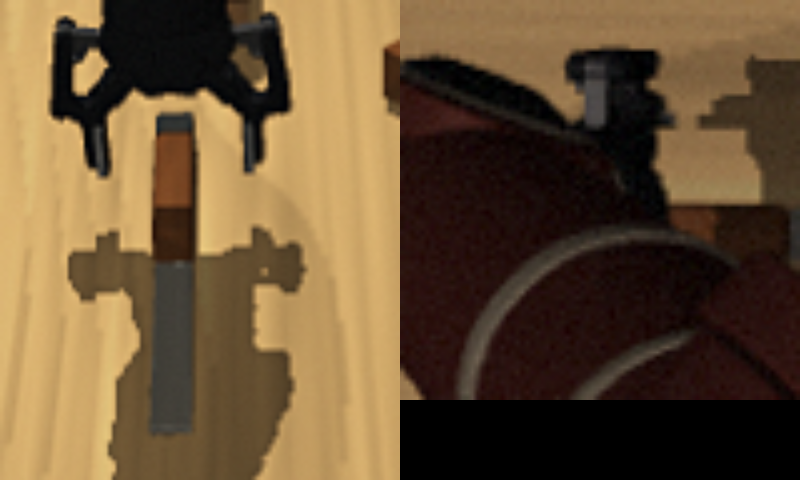

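The fingers straddle the handle and are centred on it (finger midpoint 175 against handle 174 in the crop). I'll lower and grip.

>>> servo_tool:
  moves:
    - [0, 0, 1, 0, 1]
    - [0, 0, 0.9, 0, 1]
    - [0, 0, 0, 0, 1]
    - [0, 0, 0, 0, -1]
    - [0, 0, 0, 0, -1]
    - [0, 0, 0, 0, -1]
    - [0, 0, 0, 0, -1]
    - [0, 0, 0, 0, -1]
  newtons: 90

```text
t: 5.2
tool_pos: [0.3991, 0.3659, 0.0246]
orientation: [0.707, 0.707, -0.0, -0.0]
ft_force: [-2.2, -1.0, 13.3]
finger_gap: 0.297
grasp_force: 12.1
```

>>> servo_tool:
  moves:
    - [0, 0, 0, 0, -1]
    - [0, 0, 0, 0, -1]
    - [0, 0, 0, 0, -1]

```text
t: 5.45
tool_pos: [0.3993, 0.366, 0.0249]
orientation: [0.707, 0.707, 0.0, -0.0]
ft_force: [-1.5, 0.2, 5.1]
finger_gap: 0.284
grasp_force: 91.3
```

>>> servo_tool:
  moves:
    - [0, 0, -1, 0, -1]
    - [0, 0, -1.5, 0, -1]
    - [0, 0, -2, 0, -1]
    - [0, 0, -2.5, 0, -1]
    - [0, 0, -2, 0, -1]
    - [0, 0, -1.5, 0, -1]
    - [0, 0, -1, 0, -1]
    - [0, 0, 0, 0, -1]

```text
t: 6.12
tool_pos: [0.4005, 0.3664, 0.1412]
orientation: [0.707, 0.707, 0.002, 0.0]
ft_force: [1.1, 0.9, -3.2]
finger_gap: 0.281
grasp_force: 90.2
```

>>> servo_tool:
  moves:
    - [0, 0, 0, 0, -1]
    - [0, 0, 0, 0, -1]

```text
t: 6.28
tool_pos: [0.3991, 0.3648, 0.1382]
orientation: [0.707, 0.707, -0.001, 0.0]
ft_force: [0.4, -0.2, -4.1]
finger_gap: 0.289
grasp_force: 90.2
```

```bash
python3 - <<'E'
from h import *
d=grab('side','side3.png'); t=grab('top','top3.png')
s=arm.read_state(); print(s['tool_pos'],s['orientation'],s['ft_force'],s['grasp_force'])
a=cv2.resize(d['img'][80:230,160:285],(500,600)); b=cv2.resize(t['img'][250:300,140:290],(300,100)); im=np.zeros((600,800,3),np.uint8); im[:,:500]=a; im[:100,500:]=b; cv2.imwrite('pics/c3.png',im)
E
```

```text
[0.39904777 0.36503455 0.1380364 ] [ 7.07072235e-01  7.07139930e-01 -1.40500658e-03 -1.75474565e-05] [ 0.67663932  0.17841686 -5.01216425] 90.15789985656738
```

View pics/c3.png

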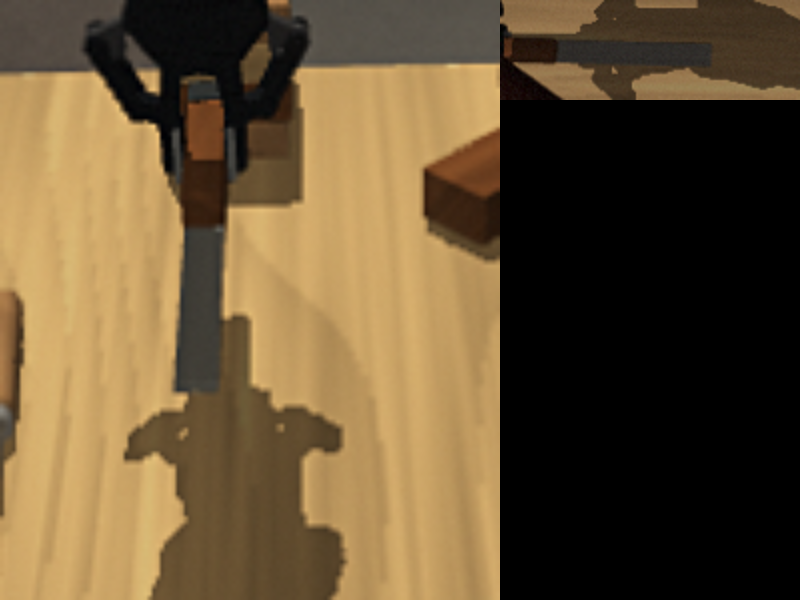

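The bar is held with its tip at side px (209.3,177.3) and top px (245.5,277). I'll triangulate it to check for droop.

```bash
python3 - <<'E'
from h import *
np.set_printoptions(precision=4,suppress=True)
t=load('top3.png');s=load('side3.png')
print(tri(t,(245.5,277),s,(209.3,177.3)),tri(t,(168.5,274.5),s,(211.6,120)))
# blade edges/tip by mask in each view
for n,d,(x,y,w,h) in (('top',t,(165,262,95,30)),('side',s,(195,130,30,55))):
    q=cv2.cvtColor(d['img'][y:y+h,x:x+w],cv2.COLOR_BGR2HSV); m=(q[...,1]<75).astype(np.uint8)
    c=max(cv2.findContours(m,0,1)[0],key=cv2.contourArea); r=cv2.minAreaRect(c); print(n,(cv2.boxPoints(r)+[x,y]).round(1).tolist())
for dz in (-.008,-.004,0,.004,.008): print(dz,proj(s,(.401,.146,.121+dz)),proj(t,(.401,.146,.121+dz)))
E
```

```text
(array([0.4011, 0.147 , 0.1158]), np.float64(0.002255236768388101)) (array([0.4035, 0.2968, 0.1691]), np.float64(0.005613103701901448))
top [[167.9, 281.3], [168.1, 269.8], [245.1, 271.3], [244.9, 282.8]]
side [[203.6, 177.0], [204.8, 135.7], [215.1, 136.0], [214.0, 177.3]]
-0.008 (np.float64(208.78604148189012), np.float64(178.70293447143524)) (np.float64(246.01680724630387), np.float64(276.53517088291665))
-0.004 (np.float64(208.65687443758088), np.float64(177.1699592983877)) (np.float64(245.92929747451726), np.float64(276.51746757546744))
0 (np.float64(208.52721607579554), np.float64(175.6297956342177)) (np.float64(245.84110379061798), np.float64(276.49962533651177))
0.004 (np.float64(208.39706444552198), np.float64(174.0824005585161)) (np.float64(245.75221814774147), np.float64(276.4816425245762))
0.008 (np.float64(208.26641759878032), np.float64(172.52773089837973)) (np.float64(245.66263237231965), np.float64(276.4635174722332))
```

Droop is at most about 2 mm at the tip, so the bar is effectively level. I'll carry it to a standoff in front of the ridge.

>>> servo_tool:
  moves:
    - [-1.2, 1.1, 0, 0, -1]
    - [-2.4, 2.15, 0, 0, -1]
    - [-2.4, 2.15, 0, 0, -1]
    - [-2.4, 2.15, 0, 0, -1]
    - [-2.4, 2.15, 0, 0, -1]
    - [-2.4, 2.15, 0, 0, -1]
    - [-2.4, 2.15, 0, 0, -1]
    - [-2.4, 2.15, 0, 0, -1]

```text
t: 7.05
tool_pos: [0.5614, 0.1842, 0.1381]
orientation: [0.707, 0.707, -0.001, -0.001]
ft_force: [0.1, -0.6, -3.7]
finger_gap: 0.283
grasp_force: 90.1
```

>>> servo_tool:
  moves:
    - [-1.4, 1.25, 0, 0, -1]
    - [0, 0, 1, 0, -1]
    - [0, 0, 1, 0, -1]
    - [0, 0, 1.1, 0, -1]
    - [0, 0, 0, 0, -1]
    - [0, 0, 0, 0, -1]
    - [0, 0, 0, 0, -1]

```text
t: 7.63
tool_pos: [0.573, 0.1732, 0.1083]
orientation: [0.706, 0.708, 0.0, -0.0]
ft_force: [-0.1, -0.4, -3.4]
finger_gap: 0.282
grasp_force: 89.9
```

```bash
python3 - <<'E'
from h import *
d=grab('side','side4.png'); t=grab('top','top4.png')
s=arm.read_state(); print(s['tool_pos'],s['orientation'],s['ft_force'],s['grasp_force'])
a=cv2.resize(d['img'][150:300,240:365],(400,480)); b=cv2.resize(t['img'][165:245,260:393],(400,240)); im=np.zeros((480,800,3),np.uint8); im[:,:400]=a; im[:240,400:]=b; cv2.imwrite('pics/c4.png',np.clip(im*1.6,0,255).astype(np.uint8))
E
```

```text
[0.5736393  0.17280527 0.10893612] [7.06609439e-01 7.07603499e-01 6.14708780e-04 1.02719589e-04] [-0.33104273  0.14562188 -4.86111435] 89.94835495948792
```

View pics/c4.png

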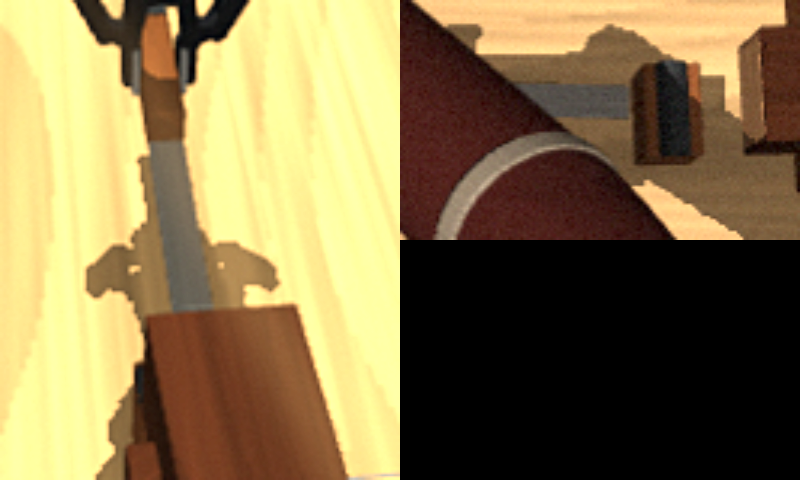

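The bar's tip is just short of the block (top px about 335.8, 199), and the side view shows the blade heading in over the ridge. I'll check the lateral offset.

```bash
python3 - <<'E'
from h import *
np.set_printoptions(precision=4,suppress=True)
t=load('top4.png');s=load('side4.png')
for p in ((303,197.7),(320,198.5),(335.8,199.4)): print('blade',plane(t,p,.088))
print('ridge',[plane(t,p,.075) for p in ((350.5,185.3),(350.5,217))])
q=cv2.cvtColor(t['img'],cv2.COLOR_BGR2HSV)
for c in (306,312,318,324,330,334,347,350,353):
    print(c,[ (v[1],v[2]) for v in q[188:222:1,c].tolist()] if c in(330,350) else '')
    g=q[188:214,c,1]<85; r=np.where(g)[0]+188; print(r.min() if len(r) else None,r.max() if len(r) else None)
E
```

```text
blade [0.5746 0.0278 0.088 ]
blade [ 0.5737 -0.0095  0.088 ]
blade [ 0.5726 -0.0442  0.088 ]
ridge [array([ 0.6075, -0.0789,  0.075 ]), array([ 0.5362, -0.0788,  0.075 ])]
306 
193 213
312 
193 213
318 
193 213
324 
193 203
330 [(143, 80), (123, 83), (138, 76), (129, 79), (138, 76), (79, 58), (31, 50), (30, 51), (35, 51), (41, 56), (33, 54), (22, 58), (36, 57), (31, 49), (26, 50), (23, 56), (78, 59), (131, 80), (132, 79), (112, 82), (132, 79), (123, 79), (129, 83), (137, 67), (126, 71), (126, 69), (116, 68), (126, 71), (122, 69), (120, 68), (112, 64), (92, 69), (67, 53), (127, 26)]
193 204
334 
194 204
347 
188 212
350 [(6, 46), (19, 40), (13, 20), (55, 14), (26, 20), (51, 15), (24, 21), (38, 20), (28, 18), (32, 16), (59, 13), (21, 24), (26, 20), (26, 20), (27, 19), (45, 17), (40, 19), (36, 21), (58, 22), (43, 18), (20, 26), (57, 18), (26, 10), (51, 15), (14, 18), (43, 18), (16, 16), (61, 21), (61, 21), (201, 33), (204, 35), (141, 38), (139, 68), (133, 71)]
188 213
353 
188 213
```

Alignment is good (blade x 0.573, ridge 0.572). I'll lower 2 mm and advance.

>>> servo_tool:
  moves:
    - [0, 0, 0.2, 0, -1]
    - [-0.8, 0, 0, 0, -1]
    - [-1.2, 0, 0, 0, -1]
    - [-1.2, 0, 0, 0, -1]
    - [-1.2, 0, 0, 0, -1]
    - [-0.6, 0, 0, 0, -1]
    - [0, 0, 0, 0, -1]

```text
t: 8.32
tool_pos: [0.5739, 0.1176, 0.1061]
orientation: [0.709, 0.705, -0.001, 0.001]
ft_force: [0.1, -0.3, -4.6]
finger_gap: 0.288
grasp_force: 90.0
```

>>> servo_tool:
  moves:
    - [-0.8, 0, 0, 0, -1]
    - [-1, 0, 0, 0, -1]
    - [-0.8, 0, 0, 0, -1]
    - [0, 0, 0, 0, -1]

```text
t: 8.65
tool_pos: [0.5737, 0.0922, 0.106]
orientation: [0.708, 0.706, -0.001, 0.001]
ft_force: [-0.5, -1.8, -3.8]
finger_gap: 0.285
grasp_force: 90.1
```

>>> servo_tool:
  moves:
    - [-0.6, 0, 0, 0, -1]
    - [-0.8, 0, 0, 0, -1]
    - [0, 0, 0, 0, -1]

```text
t: 8.9
tool_pos: [0.5737, 0.0792, 0.1061]
orientation: [0.708, 0.706, -0.001, 0.001]
ft_force: [0.1, -0.6, -4.2]
finger_gap: 0.284
grasp_force: 90.1
```

>>> servo_tool:
  moves:
    - [-0.8, 0, 0, 0, -1]
    - [-0.9, 0, 0, 0, -1]
    - [0, 0, 0, 0, -1]
    - [0, 0, 0, 0, -1]

```text
t: 9.23
tool_pos: [0.5737, 0.0635, 0.1062]
orientation: [0.708, 0.706, -0.0, 0.0]
ft_force: [0.9, 0.6, -3.3]
finger_gap: 0.286
grasp_force: 90.1
```

```bash
python3 - <<'E'
from h import *
d=grab('side','side5.png'); t=grab('top','top5.png')
s=arm.read_state(); print(s['tool_pos'],s['orientation'],s['ft_force'],s['grasp_force'])
a=cv2.resize(d['img'][170:345,240:440],(400,350)); b=cv2.resize(t['img'][115:240,300:433],(400,376)); im=np.zeros((376,800,3),np.uint8); im[:350,:400]=a; im[:,400:]=b; cv2.imwrite('pics/c5.png',np.clip(im*1.6,0,255).astype(np.uint8))
E
```

```text
[0.57363992 0.06517547 0.10641017] [ 7.07052661e-01  7.07160774e-01  3.62713319e-04 -2.06933120e-04] [ 0.53532783  0.13414941 -4.43051493] 90.07863879203796
```

View pics/c5.png

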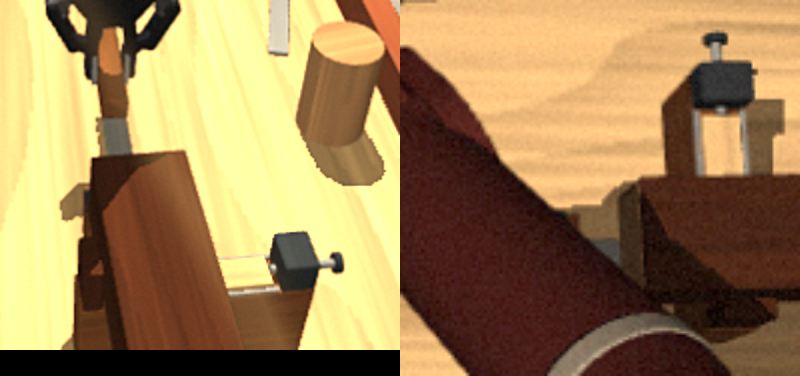

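The blade is in through the gap with no contact. I'll advance the last 3 mm, settle on the ridge, ease the grip and press down in steps.

>>> servo_tool:
  moves:
    - [-0.3, 0, 0, 0, -1]
    - [0, 0, 0.3, 0, -1]
    - [0, 0, 0.2, 0, -1]
    - [0, 0, 0, 0, -1]

```text
t: 9.67
tool_pos: [0.5732, 0.0618, 0.1007]
orientation: [0.707, 0.707, -0.0, -0.0]
ft_force: [-0.7, 0.4, -4.2]
finger_gap: 0.284
grasp_force: 90.1
```

>>> servo_tool:
  moves:
    - [0, 0, 0, 0, -1]
    - [0, 0, 0.3, 0, -1]
    - [0, 0, 0.4, 0, -1]
    - [0, 0, 0.4, 0, -1]
    - [0, 0, 0.3, 0, -1]
    - [0, 0, 0, 0, -1]
  newtons: 30

```text
t: 10.17
tool_pos: [0.5736, 0.0627, 0.0871]
orientation: [0.707, 0.708, 0.0, -0.0]
ft_force: [-0.7, 2.0, -0.5]
finger_gap: 0.281
grasp_force: 90.6
```

>>> servo_tool:
  moves:
    - [0, 0, 0.3, 0, -1]
    - [0, 0, 0.3, 0, -1]
    - [0, 0, 0.3, 0, -1]
    - [0, 0, 0, 0, -1]
  newtons: 30

```text
t: 10.5
tool_pos: [0.5749, 0.0626, 0.0792]
orientation: [0.707, 0.707, 0.001, 0.001]
ft_force: [-0.4, 2.7, 8.2]
finger_gap: 0.285
grasp_force: 91.9
```

```bash
python3 - <<'E'
from h import *
d=grab('side','side6.png')
s=arm.read_state(); print(s['tool_pos'],s['orientation'],s['ft_force'],s['ft_torque'],s['grasp_force'])
E
```

```text
[0.57492851 0.06261171 0.07942846] [7.07253263e-01 7.06958185e-01 1.57343558e-03 6.85420500e-04] [-0.8681028   2.78916052  6.94205265] [-0.00655101  0.10663291 -0.27466576] 91.82025074958801
```

>>> servo_tool:
  moves:
    - [0, 0, 0.3, 0, -1]
    - [0, 0, 0.3, 0, -1]
    - [0, 0, 0.3, 0, -1]
    - [0, 0, 0.3, 0, -1]
    - [0, 0, 0, 0, -1]

```text
t: 10.97
tool_pos: [0.575, 0.0629, 0.0676]
orientation: [0.707, 0.707, 0.002, 0.001]
ft_force: [-1.0, 3.9, 9.4]
finger_gap: 0.284
grasp_force: 92.5
```

>>> servo_tool:
  moves:
    - [0, 0, 0.3, 0, -1]
    - [0, 0, 0.2, 0, -1]
    - [0, 0, 0, 0, -1]
    - [0, 0, 0, 0, -1]
    - [0, 0, 0, 0, -1]

```text
t: 11.38
tool_pos: [0.5752, 0.0628, 0.063]
orientation: [0.707, 0.707, 0.002, 0.001]
ft_force: [-1.7, 3.0, 8.8]
finger_gap: 0.286
grasp_force: 92.8
```

```bash
python3 - <<'E'
from h import *
d=grab('side','side7.png'); t=grab('top','top7.png')
s=arm.read_state(); print(s['tool_pos'],s['orientation'],s['ft_force'],s['ft_torque'],s['grasp_force'])
a=cv2.resize(d['img'][170:345,240:440],(400,350)); b=cv2.resize(t['img'][115:240,300:433],(400,376)); im=np.zeros((376,800,3),np.uint8); im[:350,:400]=a; im[:,400:]=b; cv2.imwrite('pics/c7.png',np.clip(im*1.6,0,255).astype(np.uint8))
E
```

```text
[0.57521013 0.06280055 0.06302371] [0.70744033 0.70676964 0.00201908 0.0008835 ] [-0.82792522  2.50370427  9.58595361] [-0.04660982  0.16385113 -0.39753884] 92.78700470924377
```

View pics/c7.png

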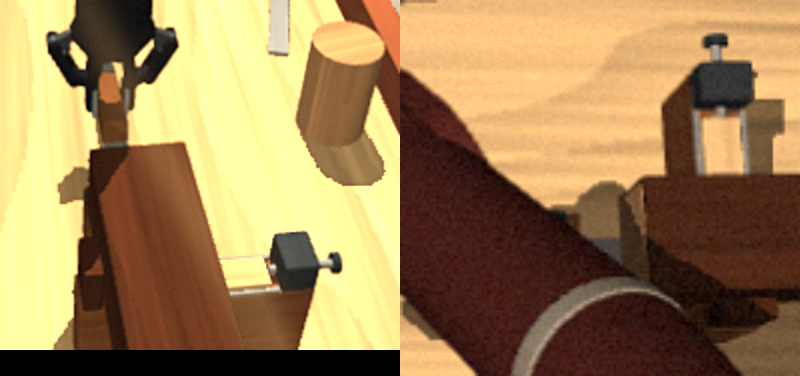

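The beam end is up about 9 mm (its edge went from crop row 156 to 147), but the shim at crop (245,275) has not moved yet. I'll press a little further.

>>> servo_tool:
  moves:
    - [0, 0, 0.15, 0, -1]
    - [0, 0, 0.15, 0, -1]
    - [0, 0, 0, 0, -1]
    - [0, 0, 0, 0, -1]
    - [0, 0, 0, 0, -1]
    - [0, 0, 0, 0, -1]
    - [0, 0, 0, 0, -1]
    - [0, 0, 0, 0, -1]

```text
t: 12.15
tool_pos: [0.5751, 0.0626, 0.0599]
orientation: [0.707, 0.707, 0.002, 0.001]
ft_force: [-1.5, 3.1, 10.2]
finger_gap: 0.28
grasp_force: 92.9
```

```bash
python3 - <<'E'
from h import *
d=grab('side','side8.png'); p=load('side7.png')
s=arm.read_state(); print(s['tool_pos'],s['ft_force'],s['grasp_force'])
D=np.abs(d['img'].astype(int)-p['img']).sum(2)[285:325,345:375]; print(D.mean(),(D>60).sum())
E
```

```text
[0.57512658 0.06262374 0.05989578] [-0.15756716  2.38353724  9.62546184] 92.90576219558716
66.30833333333334 343
```

```bash
python3 - <<'E'
from h import *
d=load('side8.png'); t=grab('top','top8.png')
a=cv2.resize(d['img'][170:345,240:440],(400,350)); b=cv2.resize(t['img'][115:240,300:433],(400,376)); im=np.zeros((376,800,3),np.uint8); im[:350,:400]=a; im[:,400:]=b; cv2.imwrite('pics/c8.png',np.clip(im*1.6,0,255).astype(np.uint8))
E
```

```text
(no output)
```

View pics/c8.png

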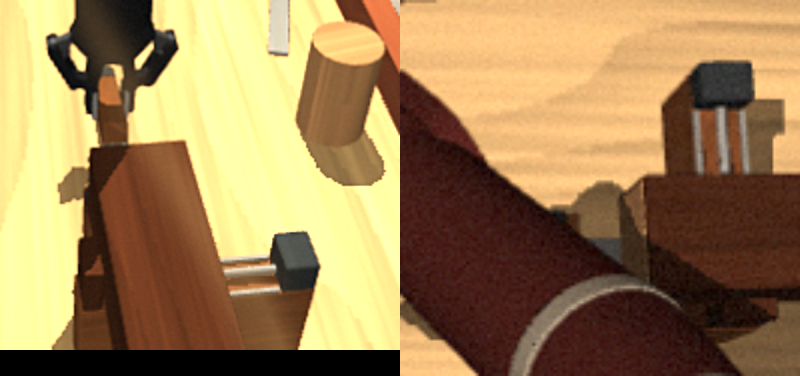

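The shim is fully under: its plunger is flush with the box in both views and the plywood is no longer visible outside. I'll let the beam down, raising the handle gently so the beam's underside levels the bar.

>>> servo_tool:
  moves:
    - [0, 0, -0.2, 0, -1]
    - [0, 0, -0.3, 0, -1]
    - [0, 0, -0.3, 0, -1]
    - [0, 0, -0.3, 0, -1]
    - [0, 0, 0, 0, -1]

```text
t: 12.67
tool_pos: [0.5729, 0.0608, 0.0686]
orientation: [0.708, 0.707, -0.001, -0.0]
ft_force: [0.5, 0.5, -5.6]
finger_gap: 0.282
grasp_force: 90.5
```

>>> servo_tool:
  moves:
    - [0, 0, -0.3, 0, -1]
    - [0, 0, -0.4, 0, -1]
    - [0, 0, -0.4, 0, -1]
    - [0, 0, 0, 0, -1]

```text
t: 13.0
tool_pos: [0.5738, 0.0615, 0.0811]
orientation: [0.707, 0.707, 0.0, 0.0]
ft_force: [-0.4, 1.5, -4.3]
finger_gap: 0.284
grasp_force: 90.1
```

>>> servo_tool:
  moves:
    - [0, 0, -0.4, 0, -1]
    - [0, 0, -0.5, 0, -1]
    - [0, 0, -0.4, 0, -1]
    - [0, 0, 0, 0, -1]

```text
t: 13.33
tool_pos: [0.5742, 0.0617, 0.0945]
orientation: [0.707, 0.707, 0.001, 0.001]
ft_force: [-0.1, 0.7, -5.7]
finger_gap: 0.285
grasp_force: 89.6
```

>>> servo_tool:
  moves:
    - [0, 0, -0.4, 0, -1]
    - [0, 0, -0.5, 0, -1]
    - [0, 0, -0.4, 0, -1]
    - [0, 0, 0, 0, -1]

```text
t: 13.67
tool_pos: [0.5741, 0.0616, 0.1073]
orientation: [0.707, 0.707, 0.001, 0.001]
ft_force: [0.9, -0.9, -6.8]
finger_gap: 0.279
grasp_force: 89.1
```

>>> servo_tool:
  moves:
    - [0, 0, -0.4, 0, -1]
    - [0, 0, -0.4, 0, -1]
    - [0, 0, -0.2, 0, -1]
    - [0, 0, 0, 0, -1]

```text
t: 14.0
tool_pos: [0.5738, 0.0613, 0.1168]
orientation: [0.707, 0.707, 0.0, 0.0]
ft_force: [0.8, -0.7, -6.6]
finger_gap: 0.283
grasp_force: 88.8
```

```bash
python3 - <<'E'
from h import *
d=grab('side','side9.png'); t=grab('top','top9.png')
s=arm.read_state(); print(s['tool_pos'],s['ft_force'],s['ft_torque'],s['grasp_force'])
a=cv2.resize(d['img'][160:345,240:440],(600,555)); cv2.imwrite('pics/c9.png',np.clip(a*1.6,0,255).astype(np.uint8))
E
```

```text
[0.5736284  0.06134156 0.11631055] [ 0.48902784 -0.15127759 -6.59568559] [ 0.42404211 -0.08470999  0.05240079] 88.85215044021606
```

View pics/c9.png

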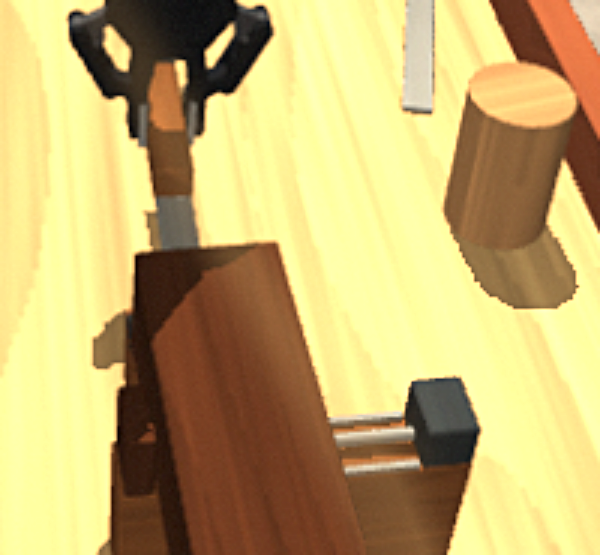

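The shim stays in, the beam rests on it and the bar is nearly level. I'll drop 6 mm off the beam's underside and draw straight out.

>>> servo_tool:
  moves:
    - [0, 0, 0.3, 0, -1]
    - [0, 0, 0.3, 0, -1]
    - [0, 0, 0, 0, -1]
    - [0.5, 0, 0, 0, -1]
    - [1, 0, 0, 0, -1]
    - [1, 0, 0, 0, -1]
    - [0.5, 0, 0, 0, -1]
    - [0, 0, 0, 0, -1]

```text
t: 14.77
tool_pos: [0.5734, 0.0956, 0.1108]
orientation: [0.705, 0.709, 0.001, -0.001]
ft_force: [0.3, 0.5, -3.8]
finger_gap: 0.281
grasp_force: 89.2
```

>>> servo_tool:
  moves:
    - [0.8, 0, 0, 0, -1]
    - [1.5, 0, 0, 0, -1]
    - [1.8, 0, 0, 0, -1]
    - [1.8, 0, 0, 0, -1]
    - [1.8, 0, 0, 0, -1]
    - [1.8, 0, 0, 0, -1]
    - [1.8, 0, 0, 0, -1]
    - [0, 0, 0, 0, -1]

```text
t: 15.43
tool_pos: [0.5727, 0.2115, 0.111]
orientation: [0.705, 0.709, 0.003, -0.002]
ft_force: [0.3, 1.9, -3.2]
finger_gap: 0.282
grasp_force: 89.2
```

>>> servo_tool:
  moves:
    - [1.5, 0, 0, 0, -1]
    - [2, 0, 1, 0, -1]
    - [1.5, 0, 1.5, 0, -1]
    - [0, 0, 1.5, 0, -1]
    - [0, 0, 1.2, 0, -1]
    - [0, 0, 0.8, 0, -1]
    - [0, 0, 0.5, 0, -1]
    - [0, 0, 0, 0, -1]

```text
t: 16.1
tool_pos: [0.5734, 0.2531, 0.044]
orientation: [0.708, 0.707, -0.001, 0.0]
ft_force: [-0.7, -0.5, -4.5]
finger_gap: 0.285
grasp_force: 89.2
```

>>> servo_tool:
  moves:
    - [0, 0, 0.5, 0, -1]
    - [0, 0, 0.5, 0, -1]
    - [0, 0, 0.3, 0, -1]
    - [0, 0, 0, 0, -1]
    - [0, 0, 0, 0, -1]

```text
t: 16.52
tool_pos: [0.5736, 0.2547, 0.0324]
orientation: [0.707, 0.707, -0.0, -0.0]
ft_force: [0.3, 0.9, -3.7]
finger_gap: 0.286
grasp_force: 89.2
```

>>> servo_tool:
  moves:
    - [0, 0, 0.3, 0, -1]
    - [0, 0, 0.2, 0, -1]
    - [0, 0, 0.1, 0, -1]
    - [0, 0, 0, 0, -1]

```text
t: 16.85
tool_pos: [0.5738, 0.2549, 0.0268]
orientation: [0.707, 0.707, 0.0, 0.0]
ft_force: [-0.9, -1.3, 0.5]
finger_gap: 0.285
grasp_force: 89.8
```

>>> servo_tool:
  moves:
    - [0, 0, 0.1, 0, -1]
    - [0, 0, 0, 0, -1]
    - [0, 0, 0, 0, -1]

```text
t: 17.1
tool_pos: [0.5739, 0.2548, 0.0263]
orientation: [0.707, 0.707, 0.0, 0.0]
ft_force: [-1.8, -3.0, 5.3]
finger_gap: 0.285
grasp_force: 90.3
```

It's on the bench. I'll release slowly, keeping the fingers clear, and retreat.

>>> servo_tool:
  moves:
    - [0, 0, 0, 0, -0.2]
    - [0, 0, 0, 0, 0]
    - [0, 0, 0, 0, 0.3]
    - [0, 0, 0, 0, 0.6]
    - [0, 0, 0, 0, 1]
    - [0, 0, 0, 0, 1]
    - [0, 0, 0, 0, 1]
    - [0, 0, 0, 0, 1]

```text
t: 17.77
tool_pos: [0.5736, 0.2548, 0.0253]
orientation: [0.707, 0.707, -0.0, -0.0]
ft_force: [0.7, -0.4, -0.4]
finger_gap: 0.999
grasp_force: 0.0
```

>>> servo_tool:
  moves:
    - [0, 0, -1, 0, 1]
    - [0, 0, -2, 0, 1]
    - [0, 0, -3, 0, 1]
    - [0, 0, -3, 0, 1]
    - [0, 0, -3, 0, 1]
    - [0, 0, -3, 0, 1]
    - [0, 0, -1.5, 0, 1]
    - [0, 0, 0, 0, 1]

```text
t: 18.43
tool_pos: [0.5756, 0.2565, 0.1959]
orientation: [0.707, 0.707, 0.005, 0.001]
ft_force: [0.1, 0.9, 0.5]
finger_gap: 0.999
grasp_force: 0.0
```

```bash
python3 - <<'E'
from h import *
d=grab('side','side10.png'); t=grab('top','top10.png')
s=arm.read_state(); print(s['t'],s['tool_pos'],s['ft_force'],s['grasp_force'])
a=cv2.resize(d['img'][90:390,190:470],(400,428)); b=cv2.resize(t['img'][110:310,170:450],(400,286)); im=np.zeros((428,800,3),np.uint8); im[:,:400]=a; im[:286,400:]=b; cv2.imwrite('pics/c10.png',np.clip(im*1.5,0,255).astype(np.uint8))
E
```

```text
18.5333 [0.57360155 0.2547232  0.19117431] [-0.419488   -0.42818313 -0.3912049 ] 0.0
```

View pics/c10.png

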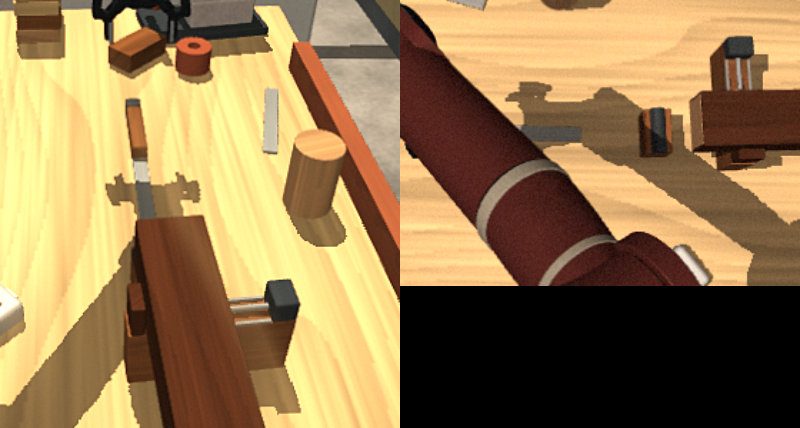

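The bar lies flat on the bench, clear of the fulcrum. The shim is under the beam, with the plunger flush against its box at crop (283,300), and the gripper is clear of everything.

```bash
python3 -c "
from workcell import arm
print(arm.finish_job())"
```

```text
the job is handed in; nothing more can be done
None
```

The job is handed in at 18.5 s of the 61 s: I levered the beam up with the bar, the shim slid under by itself, the beam now rests on it, and the bar is back flat on the bench with the gripper clear of everything.

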